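# Steady the rocking stone stand and load the stone

### The job

The four-footed stand for the sharpening stone rocks because it sits askew on its base board. Turn it on the board until it stands square and centred, level, with all four feet on the two raised runners, and let go of it; then lift the stone out of the tray and set it down gently on the stand, flat and lengthwise between the two end stops, and leave it there. Leave the chisel, the oil bottle and the orange parts box alone.

Things in the scene. Friction and masses are not known exactly. Their poses are not given: they have to be found in the camera images.
- stand_center (a point): Loose green-painted wooden stand, about 0.32 kg. Its top is a plank 180 mm long (x), 44 mm wide (y), 18 mm thick; this point is the plank's centre, half-way through it, 38 mm above the feet's undersides; z is its up. Near the plank's ends two brass stops, 8 mm thick, stand 9 mm above it, inner faces 132 mm apart. Between the crossbars below, the plank's sides are free for a pinch from above.
- stand: The same stand, origin amid its feet at their undersides. Under the plank two crossbars (26 by 146 mm, 16 mm thick) run along y at x = +-60 mm; below them four equal round-ended black feet, 14 mm across, 13 mm high, at the corners of a 120 mm square (x, y = +-60 mm). Start: turned 25 to 65 degrees from square, two opposite feet on runners, two over lower wood: it rocks, leaning about 5 degrees.
- board_center (a point): Fixed pale base board, 240 (x) by 230 mm (y), 12 mm thick, on the bench, with two flat dark runners along y, each 50 mm wide, 220 mm long, 7 mm high, their middle lines 69 mm either side of the board's middle. This point is on the board's middle at the runners' top level, 19 mm above the bench.
- board: The same board, origin under its middle at bench level. The stand's four feet belong on the runners' tops. As the feet form a square, the stand is steady at every quarter turn, plank across the runners or along them; then stand_center is 57 mm above the bench.
- stone_center (a point): Loose two-sided sharpening stone, a block 120 mm long (x), 48 mm wide (y), 26 mm high, about 0.34 kg, grey below, terracotta above; this point is its centre. At the start it lies in the tray. Resting on the stand its centre is 22 mm above stand_center, its length along the plank, with 6 mm free at each stop.
- stone: The same stone, origin at the centre of its underside.
- tray_in (a point): Fixed shallow aluminium tray, 260 mm (x) by 210 mm (y), with a rim 12 mm high and 3 mm thick; this point is the centre of its inner floor, 3 mm above the bench.
- chisel_center (a point): Loose chisel with a pale wooden handle, 225 mm long (along x) and up to 30 mm thick, lying on the bench beyond the work; this point is at its ferrule, near the middle. Bystander: do not disturb.
- oil_center (a point): Loose amber bottle of honing oil, 48 mm across and 120 mm high, upright at one side; this point is its centre. Bystander: do not disturb.
- partsbox_center (a point): Loose orange open parts box, 100 by 75 mm and 45 mm high, at the other side; this point is its centre. Bystander: do not disturb.
Things that resemble listed ones, but are neither listed nor needed, are in the scene too. Of the things like the stand, leave any that is purple; of the rest the larger one is meant. Leave any green or white look-alike of the stone alone.

How it is judged (in metres and radians):
On the way:
1. the stand stands level, square and centred with all four feet on the runners, let go of, before the stone is put on it (angle between stand_center's own z axis and vertical below 0.025 rad and horizontal distance between stand_center and board_center below 0.013 m and z of stand_center in the frame of board_center between 0.0355 and 0.0405 m and (angle between the x axis of stand_center and the x axis of board_center, either way round below 0.13 rad or angle between the x axis of stand_center and the y axis of board_center, either way round below 0.13 rad) and contact force between each of the fingers, stone and stand below 0.1 N), for 0.4 s.
At the end, for the whole second after the job is handed in: Stand level within 0.025 rad on the runners, within 13 mm of the board's middle and 0.13 rad of square; stone flat on its plank (22 +- 2.5 mm above stand_center), within 8.5 mm of the middle along it, 12 mm across and 0.12 rad of its length (angle between stand_center's own z axis and vertical below 0.025 rad and horizontal distance between stand_center and board_center below 0.013 m and z of stand_center in the frame of board_center between 0.0355 and 0.0405 m and (angle between the x axis of stand_center and the x axis of board_center, either way round below 0.13 rad or angle between the x axis of stand_center and the y axis of board_center, either way round below 0.13 rad) and x of stone_center in the frame of stand_center between -0.0085 and 0.0085 m and y of stone_center in the frame of stand_center between -0.012 and 0.012 m and z of stone_center in the frame of stand_center between 0.0195 and 0.0245 m and angle between the x axis of stone_center and the x axis of stand_center, either way round below 0.12 rad and angle between the z axis of stone_center and the z axis of stand_center, either way round below 0.04 rad); the robot touches nothing.
It fails at once if the stone is dropped: it falls freely, out of the fingers, faster than 0.35 m/s (a drop of about 6 mm) (contact force between the fingers and stone below 0.1 N and linear speed of stone above 0.35 m/s).
It fails at once if the stone hits or is pressed on the stand with more than 40 N (contact force between stone and stand above 40 N).
It fails at once if a bystander (chisel, oil bottle, parts box) is moved more than 25 mm (distance of any of chisel_center, oil_center, partsbox_center from where it was at the start of the episode above 0.025 m).
It also fails if it takes over 61 s, if anything falls off the work surface, if the arm or the gripper's body presses on something with over 40 N, if the wrist force passes 120 N, or if a joint passes its speed limit or range.

### The arm

A 6-joint arm with a two-finger parallel gripper is mounted at the origin on the work surface. World frame = base frame: x ahead of the robot, y to its left, z up, the work surface at z = 0. Lengths are in m, angles in degrees, forces in N, time in s.
With the tool pointing down it reaches from about 0.35 to 0.875 m from the base axis. Payload 4.2 kg.
Tool frame: the origin (TCP) lies at the very end of the fingers, on their centre line; the grasp point (between the pads) lies 19 mm behind it; z points along the fingers, x is the direction in which the jaws open and shut, and the axes are right-handed (so a half turn about z gives the same grasp; the last joint's range is limited). The gripper opens to 87 mm and grips with 3 to 60 N. Pads are 19 mm wide; open, the fingers measure 117 mm over their backs; the gripper's body (75 mm by 190 mm) begins 51 mm behind the grasp point.
Start: joints at [-57.72, 22.042, 0.453, 0, -68.411, -14.817], TCP at [0.188, -0.596, 0.223] pointing down, gripper open.
Joint ranges: [-179.83, 179.83], [-69.29, 118.12], [-61.27, 80.66], [-181.25, 117.63], [-171.15, -9.14], [-177.46, 177.46]. Speed limits (degrees/s): [159.86, 159.86, 180, 180, 180, 180].

### API

Orientations are given as a 3x3 rotation matrix whose columns are the frame's x, y, z axes.
In Python, from station import r gives the robot as it stands.
- The arm moves only by the shell command python3 -m jog 'ROWS' [OPENING]. ROWS is JSON, a list of rows, each a list of 2 entries, a list of its own where there are three numbers: the shift along the tool's x, y, z in m, then the turn, a rotation vector about the tool's x, y, z in units of 5 degrees (1.0 is 5 degrees). A call has exactly 10 rows; each row is the pose to reach, as a shift and turn from the pose commanded when the call began, along the tool's axes at that moment; what a row does not reach only later rows make up. A row lasts 1/12 s, in which the tool goes at most 41.7 mm and 7.16 degrees, less where a joint would pass 70% of its speed; a pose out of reach is approached as far as the arm can. A call with a gripper value outside its range is refused whole. OPENING is the finger opening in m, from 0 to 0.087, set as the call begins (- or left out, the last holds). The fingers move at their own pace and stop on an object; the grip force is fixed at half the most. Time passes only in rows, so rows that repeat a pose let the fingers close, or fill a call up. It gives the time, the measured TCP pose, the force and the opening at its end, in the units of the state.
- r.sense(): the state, without advancing time (a new reading comes with each control period).
- r.capture(name): name is "scene" or "top"; returns (picture, depth): 420x560x3 uint8, blue, green, red; 420x560 float32, m along the optical axis (not along the pixel's ray), 0 where there is no reading.
- r.calibration(name): a dict with "fx", "fy", "cx", "cy" (pixels), "k1" (the pictures are not rectified: a ray, as slopes to the right and down, at radius r is drawn at 1 + k1 r^2 times it, then the intrinsics apply), "R" (3x3) and "t" (3): a world point X has camera coordinates R X + t. Camera axes: x right, y down, z forward; pixel columns grow to the right and rows downward; lengths in m; the calibration is good to about 2 mm. A picture is of the moment at which its call begins. calibration takes no time and is no camera call.
- r.finish_job(): hands the job in, once; it reports no verdict.
Trained networks look in the newest picture that a camera, given by its name, has taken for a name from the list of things; names that differ only in an ending like _2 or _b are one class to them, and where a whole thing is asked for, a point or a joint stands for the part that bears it (a point fixed in the world has none). Each returns a list of dicts, best first, with "confidence" (0 to 1); they miss things now and then, are a little off and sometimes report something else, mostly with a low value. They report only what shows in the picture. A call takes as long as a camera call. They do not tell look-alikes from the thing itself.
- r.cut_out(query, camera): "region" (420x560 bool, what is visible of it) and "uv" ([column, row] in pixels, amid what is visible of it).
The state is a dict: "time_s": time; "joints": joint angles; "joint_velocities": joint speeds; "effort": joint torques, N m; "tcp_pos": TCP position; "ee_rot": TCP orientation; "wrist_force": force on the tool from outside, world axes, zero at the start; "moment": the same for the moment, N m; "gripper_width": opening from 0.0 (shut) to 1.0 (fully open).
Only numpy, scipy, OpenCV 4.12 (cv2) and the standard library are available. Lean on these libraries where they do the work, as an engineer would, in place of code of your own. Each camera call takes 0.05 s, during which the arm holds its last target.

## Working session

There is one attempt and no reset: what is moved stays moved. The work goes in short steps, Python scripts to look and compute and a shell command to move; the robot and the scene stay as the last step left them, time stands still between calls to the robot, and variables do not carry over. Pictures are saved under pics/ and viewed, and the job is handed in when it is done.

```bash
ls; mkdir -p pics
python3 - <<'E'
from station import r
import cv2
print(r.sense())
for n in("scene","top"):
    p,d=r.capture(n); cv2.imwrite(f"pics/{n}0.png",p); c=r.calibration(n); print(n,c, (d>0).mean())
    import numpy as np; np.save(f"{n}0.npy",d)
E
```

```text
pics
{'time_s': 0.0, 'joints': array([-5.77176683e+01,  2.20926477e+01,  3.78811315e-01, -2.90752695e-02,
       -6.84124074e+01, -1.48165876e+01]), 'joint_velocities': array([ 0.03007844,  0.04925092, -0.03735147, -0.02376294, -0.02811483,
       -0.00842924]), 'effort': array([ 5.06117049e-04, -3.90663028e+01,  1.87406445e+01,  4.21992078e+00,
        1.09643737e-02, -1.79293561e-04]), 'tcp_pos': array([ 0.18741533, -0.59559302,  0.22143291]), 'ee_rot': array([[-2.99956064e-01,  9.53952700e-01, -7.77851092e-04],
       [ 9.53950362e-01,  2.99957053e-01,  2.11476809e-03],
       [ 2.25071065e-03, -1.07693820e-04, -9.99997461e-01]]), 'wrist_force': array([-0.29325061,  0.35581009,  0.2887151 ]), 'moment': array([-0.01360517,  0.04582866,  0.00649605]), 'gripper_width': 0.994235144567725}
scene {'fx': 440.87703724745967, 'fy': 440.87703724745967, 'cx': 281.68354096072284, 'cy': 209.88353787674473, 'k1': -0.005130492026438704, 'R': array([[-0.29852478,  0.95435685, -0.00927099],
       [ 0.7857541 ,  0.24024854, -0.56997468],
       [-0.5417319 , -0.17743628, -0.82160995]]), 't': array([ 0.16402818, -0.33043194,  1.71367141])} 0.9961692176870748
top {'fx': 448.2790151122853, 'fy': 448.2790151122853, 'cx': 281.9986341412631, 'cy': 206.92568792114614, 'k1': 0.012353708279299814, 'R': array([[-0.01540931, -0.99986528,  0.00565389],
       [-0.97734029,  0.0138678 , -0.21121943],
       [ 0.21111257, -0.00878052, -0.97742232]]), 't': array([-0.00629153,  0.47967737,  1.40981208])} 0.9960671768707483
```

View pics/scene0.png

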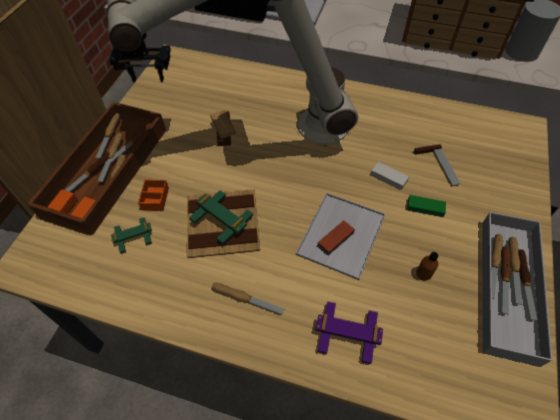

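View pics/top0.png

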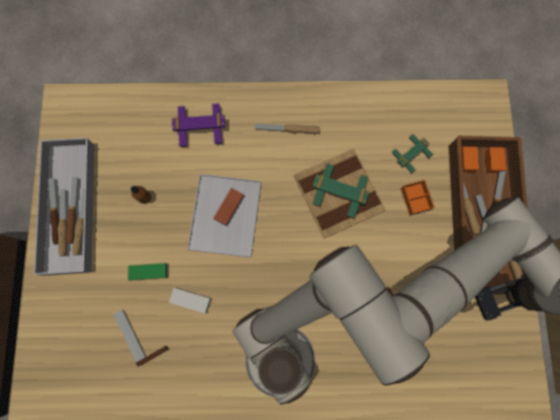

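The top view shows the stand on its board at about (340,190), the stone in the tray at (228,206), the bottle at (142,194), the parts box at (417,197) and the chisel at (288,128). The small green stand (412,153), the purple stand (200,122) and the green and white blocks are look-alikes.

```bash
cat > h.py <<'E'
import numpy as np, cv2
from station import r
def cal(n): return r.calibration(n)
def undist(c,u,v):
    a=(np.asarray(u,float)-c['cx'])/c['fx']; b=(np.asarray(v,float)-c['cy'])/c['fy']
    x,y=a.copy(),b.copy()
    for _ in range(6):
        s=1+c['k1']*(x*x+y*y); x,y=a/s,b/s
    return x,y
def cloud(n,d,mask=None):
    c=cal(n); 
    if mask is None: mask=np.ones(d.shape,bool)
    v,u=np.nonzero(mask&(d>0)); z=d[v,u]; x,y=undist(c,u,v)
    P=np.stack([x*z,y*z,z],1); return (P-c['t'])@c['R'], np.stack([u,v],1)
def plane(n,u,v,z):   # pixel -> world at height z
    c=cal(n); x,y=undist(c,u,v); d=np.stack([x,y,np.ones_like(x)],-1)@c['R']; o=-c['R'].T@c['t']
    return o+d*((z-o[2])/d[...,2])[...,None]
def proj(n,X):
    c=cal(n); p=np.atleast_2d(X)@c['R'].T+c['t']; x,y=p[:,0]/p[:,2],p[:,1]/p[:,2]
    s=1+c['k1']*(x*x+y*y); return np.stack([c['fx']*x*s+c['cx'],c['fy']*y*s+c['cy']],1)
def ray(n,u,v):
    c=cal(n); x,y=undist(c,u,v); d=np.array([float(x),float(y),1])@c['R']; return -c['R'].T@c['t'], d/np.linalg.norm(d)
def tri(a,b):
    (o1,d1),(o2,d2)=ray("top",*a),ray("scene",*b)
    A=np.stack([d1,-d2],1); s=np.linalg.lstsq(A,o2-o1,rcond=None)[0]
    p,q=o1+s[0]*d1,o2+s[1]*d2; return (p+q)/2,np.linalg.norm(p-q)
E
python3 - <<'E'
from h import *
D={n:np.load(n+'0.npy') for n in("top","scene")}
for q in("stand","stone","board","chisel_center","oil_center","partsbox_center"):
    for n in("top","scene"):
        for o in r.cut_out(q,n):
            m=o['region']; P,_=cloud(n,D[n],m)
            if len(P)<5: continue
            (c,s,a)=cv2.minAreaRect(P[:,:2].astype(np.float32))
            print(q,n,round(o['confidence'],2),np.round(o['uv']),m.sum(),'med',np.round(np.median(P,0),3),'z10/90',np.round(np.percentile(P[:,2],[10,90]),3),'rect',np.round(c,3),np.round(s,3),round(a,1))
            cv2.imwrite(f"m_{q}_{n}_{int(o['uv'][0])}.png",m*255)
print(r.sense()['time_s'])
E
ls *.png
```

```text
stand top 0.95 [194. 125.] 1031 med [0.777 0.273 0.043] z10/90 [0.026 0.051] rect [0.78  0.269] [0.146 0.175] 2.6
stand top 0.91 [413. 154.] 591 med [ 0.671 -0.462  0.027] z10/90 [0.014 0.036] rect [ 0.673 -0.464] [0.099 0.128] 40.4
stand scene 0.79 [220. 216.] 1416 med [ 0.545 -0.202  0.059] z10/90 [0.027 0.071] rect [ 0.526 -0.223] [0.222 0.161] 68.9
stand scene 0.62 [350. 325.] 1840 med [0.79  0.269 0.044] z10/90 [0.027 0.05 ] rect [0.784 0.269] [0.148 0.186] 3.8
stone top 0.8 [228. 208.] 581 med [0.49  0.165 0.028] z10/90 [0.021 0.032] rect [0.494 0.169] [0.057 0.121] 60.8
stone top 0.74 [186. 300.] 594 med [0.185 0.288 0.025] z10/90 [0.02  0.029] rect [0.187 0.291] [0.127 0.051] 75.1
stone top 0.57 [147. 268.] 621 med [0.28  0.421 0.025] z10/90 [0.02  0.029] rect [0.282 0.425] [0.054 0.12 ] 2.8
stone scene 0.93 [392. 175.] 493 med [0.197 0.285 0.025] z10/90 [0.012 0.03 ] rect [0.19  0.284] [0.118 0.055] 71.3
stone scene 0.8 [428. 202.] 653 med [0.291 0.421 0.025] z10/90 [0.004 0.029] rect [0.27  0.421] [0.08  0.121] 2.4
stone scene 0.59 [333. 239.] 655 med [0.5   0.163 0.029] z1
[... 901 characters left out ...]
475] [0.1   0.098] 14.2
partsbox_center scene 0.75 [154. 196.] 763 med [ 0.516 -0.471  0.024] z10/90 [0.005 0.044] rect [ 0.507 -0.469] [0.123 0.077] 14.8
0.7
m_board_scene_224.png
m_board_top_340.png
m_chisel_center_scene_242.png
m_chisel_center_top_292.png
m_oil_center_scene_430.png
m_oil_center_top_140.png
m_partsbox_center_scene_154.png
m_partsbox_center_top_416.png
m_stand_scene_220.png
m_stand_scene_349.png
m_stand_top_194.png
m_stand_top_413.png
m_stone_scene_333.png
m_stone_scene_392.png
m_stone_scene_428.png
m_stone_top_147.png
m_stone_top_185.png
m_stone_top_228.png[ WARN:0@2.245] global loadsave.cpp:1063 imwrite_ Unsupported depth image for selected encoder is fallbacked to CV_8U.
```

Run:
```python
import cv2
p=cv2.imread('pics/top0.png'); cv2.imwrite('pics/topz.png',cv2.resize(p[140:245,285:400],None,fx=5,fy=5,interpolation=cv2.INTER_CUBIC))
p=cv2.imread('pics/scene0.png'); cv2.imwrite('pics/scenez.png',cv2.resize(p[180:265,170:275],None,fx=5,fy=5,interpolation=cv2.INTER_CUBIC))
```

```text
(no output)
```

View pics/topz.png

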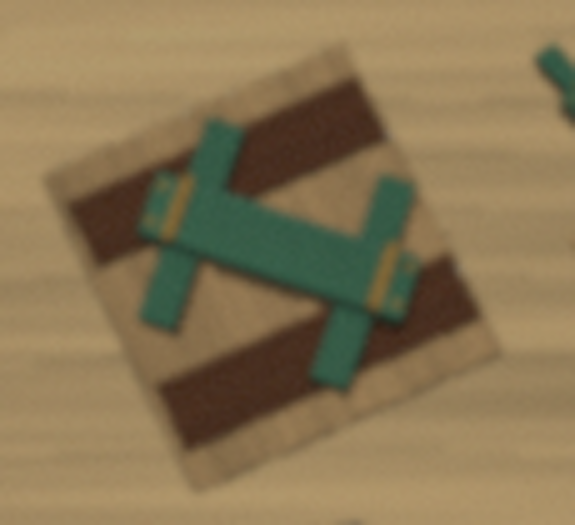

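View pics/scenez.png

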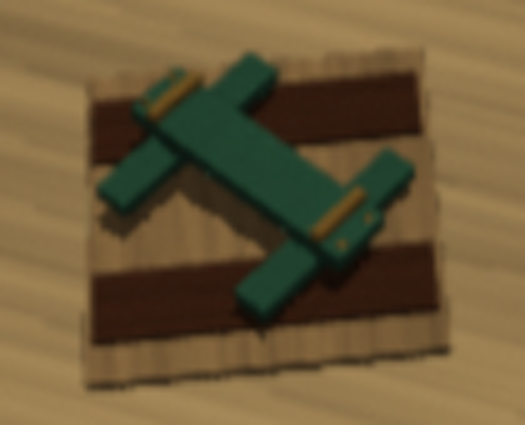

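Run:
```python
from h import *
top=np.array([(45,178),(342,42),(500,355),(195,492)])/5+[285,140]
sc=np.array([(88,385),(448,350),(423,50),(88,85)])/5+[170,180]
# match: scene right=+y... print both at z=.012
for n,c in(("top",top),("scene",sc)):
    X=plane(n,c[:,0],c[:,1],.012); print(n,np.round(X[:,:2],4).tolist(),'ctr',X.mean(0)[:2])
    R=cv2.minAreaRect(X[:,:2].astype(np.float32)); print(R)
for n in("top","scene"):
    p=cv2.imread(f'pics/{n}0.png'); d=np.load(n+'0.npy'); hsv=cv2.cvtColor(p,cv2.COLOR_BGR2HSV)
    g=(hsv[...,0]>60)&(hsv[...,0]<95)&(hsv[...,1]>90)
    w=np.zeros_like(g); 
    if n=="top": w[140:245,285:397]=1
    else: w[185:265,175:270]=1
    P,uv=cloud(n,d,g&w); print(n,len(P),np.round(np.percentile(P[:,2],[1,10,30,50,70,90,99]),4))
    # plank: approx points; fit plane top face: points higher, robust
    Q=P[P[:,2]>.050]
    for _ in range(10):
        A=np.c_[Q[:,:2],np.ones(len(Q))]; k=np.linalg.lstsq(A,Q[:,2],rcond=None)[0]
        res=P[:,2]-np.c_[P[:,:2],np.ones(len(P))]@k; Q=P[abs(res)<.004]
    print('plane',k,'tilt',np.degrees(np.hypot(k[0],k[1])),len(Q),Q.mean(0)); R=cv2.minAreaRect(Q[:,:2].astype(np.float32)); print(R)
    st=P[abs(res)<.004]; 
    c=Q[:,:2].mean(0); ev=np.linalg.eigh(np.cov(Q[:,:2].T)); print('axis deg',np.degrees(np.arctan2(ev[1][1,1],ev[1][0,1])))
```

```text
top [[0.5964, -0.0562], [0.6909, -0.2631], [0.4692, -0.358], [0.3798, -0.1507]] ctr [ 0.53407362 -0.20699835]
((0.5351622104644775, -0.20643401145935059), (0.2412026971578598, 0.22735090553760529), 23.32684898376465)
scene [[0.6959, -0.2612], [0.6064, -0.0548], [0.3874, -0.1485], [0.4826, -0.3576]] ctr [ 0.54305383 -0.20551273]
((0.5431889891624451, -0.2041310966014862), (0.2381647229194641, 0.2298014760017395), 24.314327239990234)
top 741 [0.0274 0.0428 0.0504 0.0614 0.0647 0.0684 0.0728]
plane [-0.00870275 -0.04798652  0.05991324] tilt 2.7942743762207227 360 [ 0.53442061 -0.2037828   0.06504115]
((0.5364654660224915, -0.2053118497133255), (0.16891394555568695, 0.044509269297122955), 68.9531021118164)
axis deg 68.47113683410547
scene 955 [0.0349 0.044  0.0514 0.0611 0.0661 0.0697 0.0737]
plane [-0.18978896  0.01854945  0.17262929] tilt 10.925920647292317 436 [ 0.55037017 -0.20795781  0.06433617]
((0.5649450421333313, -0.21410314738750458), (0.17757129669189453, 0.09441348910331726), 69.11164855957031)
axis deg 71.68234521078621
```

Run:
```python
from h import *
top=np.array([(70,205),(355,80),(385,138),(103,265),(160,388),(447,258),(480,320),(185,450)])/5+[285,140]
sc=np.array([(92,103),(415,72),(420,132),(92,163),(92,275),(433,243),(440,305),(92,342)])/5+[170,180]
for n,c in(("top",top),("scene",sc)):
    X=plane(n,c[:,0]-.4,c[:,1]-.4,.019); print(n,np.round(X[:,:2],4).tolist(),'ctr',X.mean(0)[:2])
    print(cv2.minAreaRect(X[:,:2].astype(np.float32)))
    # fit of center/yaw by scale-free rigid fit
t,s=plane("top",*(top-.4).T,.019),plane("scene",*(sc-.4).T,.019)
o=-cal("scene")["R"].T@cal("scene")["t"]; print('cams',o,-cal("top")["R"].T@cal("top")["t"])
```

```text
top [[0.5766, -0.0711], [0.6624, -0.2681], [0.6208, -0.2864], [0.5346, -0.0923], [0.45, -0.1279], [0.5362, -0.3237], [0.4932, -0.3432], [0.4081, -0.1431]] ctr [ 0.53524817 -0.20698169]
((0.5356199741363525, -0.20686490833759308), (0.18516147136688232, 0.21742762625217438), 23.131481170654297)
scene [[0.4989, -0.3474], [0.4104, -0.1471], [0.4567, -0.1272], [0.5441, -0.327], [0.624, -0.2909], [0.537, -0.0899], [0.5796, -0.0703], [0.6693, -0.2705]] ctr [ 0.53999812 -0.20877027]
((0.5392565131187439, -0.208832785487175), (0.18694312870502472, 0.21983112394809723), 24.12346839904785)
cams [1.2369552  0.22691186 1.22115234] [ 1.71082021e-01 -5.63873837e-04  1.47933454e+00]
```

Run:
```python
from h import *
T=lambda q:(q[0]/5+284.6,q[1]/5+139.6)
S=lambda q:(q[0]/5+169.6,q[1]/5+179.6)
pairs={'stopA inner-left end':((162,236),(148,112)),'stopA right':((186,178),(200,76)),'stopB a':((370,307),(315,235)),'stopB b':((398,243),(365,190)),
'barA far':((225,120),(112,200)),'barA near':((160,325),(265,65)),'barB near':((335,385),(400,165)),'barB far':((395,180),(250,300))}
for k,(a,b) in pairs.items():
    x,e=tri(T(a),S(b)); print(k,np.round(x,4),round(e,4))
```

```text
stopA inner-left end [ 0.5512 -0.1859  0.1394] 0.1383
stopA right [ 0.56   -0.1714  0.191 ] 0.0821
stopB a [ 0.5109 -0.2385 -0.06  ] 0.0924
stopB b [ 0.5268 -0.2127  0.0461] 0.1447
barA far [ 0.6186 -0.2078  0.1287] 0.0911
barA near [ 0.4881 -0.1643  0.1141] 0.0915
barB near [ 0.4514 -0.2017 -0.0389] 0.1043
barB far [ 0.5917 -0.2517 -0.0235] 0.0965
```

Run:
```python
from h import *
T=lambda q:(q[0]/5+284.6,q[1]/5+139.6)
S=lambda q:(q[0]/5+169.6,q[1]/5+179.6)
pairs={'stopL +x':((188,178),(315,235)),'stopL -x':((168,236),(365,190)),'stopR +x':((397,243),(150,112)),'stopR -x':((374,307),(200,76)),
'barL +x':((225,122),(248,293)),'barL -x':((160,322),(400,162)),'barR -x':((335,383),(265,65)),'barR +x':((395,182),(112,195))}
X={}
for k,(a,b) in pairs.items():
    x,e=tri(T(a),S(b)); X[k]=x; print(k,np.round(x,4),round(e,4))
V=np.array(list(X.values())); print(V[:4].mean(0),V[4:].mean(0))
l=(V[0]+V[1]-V[2]-V[3])/2; print('plank x yaw',np.degrees(np.arctan2(l[1],l[0])),np.linalg.norm(l),'tilt',np.degrees(np.arcsin(l[2]/np.linalg.norm(l))))
w=V[4]-V[5]; w2=V[7]-V[6]; 
for a in(w,w2): print('bar yaw',np.degrees(np.arctan2(a[1],a[0])),np.linalg.norm(a),np.degrees(np.arcsin(a[2]/np.linalg.norm(a))))
# stone
for n in("top","scene"):
    p=cv2.imread(f'pics/{n}0.png'); hsv=cv2.cvtColor(p,cv2.COLOR_BGR2HSV); d=np.load(n+'0.npy')
    m=(((hsv[...,0]<12)|(hsv[...,0]>170))&(hsv[...,1]>100)&(hsv[...,2]>(110 if n=="scene" else 60))).astype(np.uint8); w=np.zeros_like(m)
    if n=="top": w[180:235,205:255]=1
    else: w[212:258,310:362]=1
    m*=w; v,u=np.nonzero(m); Y=plane(n,u,v,.029); R=cv2.minAreaRect(Y[:,:2].astype(np.float32)); P,_=cloud(n,d,m>0); print(n,len(u),R,Y.mean(0)[:2],np.median(P[:,2]))
    cv2.imwrite(f'pics/st_{n}.png',np.hstack([cv2.resize(p[w>0].reshape(-1,int(w.any(0).sum()),3),None,fx=6,fy=6),cv2.cvtColor(cv2.resize(m[w>0].reshape(-1,int(w.any(0).sum()))*255,None,fx=6,fy=6),cv2.COLOR_GRAY2BGR)]))
a,e=tri((228-.0,207),(336,237)); print(a,e)
```

```text
stopL +x [ 0.5809 -0.1479  0.0673] 0.0028
stopL -x [ 0.541  -0.1315  0.0682] 0.0011
stopR +x [ 0.5317 -0.2792  0.0796] 0.0013
stopR -x [ 0.491  -0.2632  0.0724] 0.0005
barL +x [ 0.624  -0.1763  0.0519] 0.0047
barL -x [ 0.4919 -0.128   0.0323] 0.0004
barR -x [ 0.4478 -0.2403  0.0384] 0.0014
barR +x [ 0.5813 -0.2874  0.051 ] 0.0044
[ 0.53615335 -0.20543115  0.07184891] [ 0.53623029 -0.20799951  0.04339794]
plank x yaw 69.33655727453599 0.1407870824961872 tilt -3.3529127596819204
bar yaw -20.090397104809355 0.14208967498493352 7.945672236290428
bar yaw -19.41369140035508 0.14208272036649433 5.0764485737091585
top 480 ((0.48934370279312134, 0.1637311726808548), (0.0467403270304203, 0.11512507498264313), 60.03704833984375) [0.48927007 0.163761  ] 0.027942124703928005
scene 15 ((0.4741092324256897, 0.15168236196041107), (0.037437666207551956, 0.11617682129144669), 39.59452819824219) [0.47719893 0.15457335] 0.030030436018312533
[0.4902566  0.16508756 0.01366122] 0.003317491880396279
```

```bash
python3 -c "
import cv2,numpy as np
a=cv2.imread('pics/st_top.png');b=cv2.imread('pics/st_scene.png');w=max(a.shape[1],b.shape[1])
cv2.imwrite('pics/st.png',np.vstack([cv2.copyMakeBorder(i,0,0,0,w-i.shape[1],0) for i in(a,b)]))"
```

```text
(no output)
```

View pics/st.png

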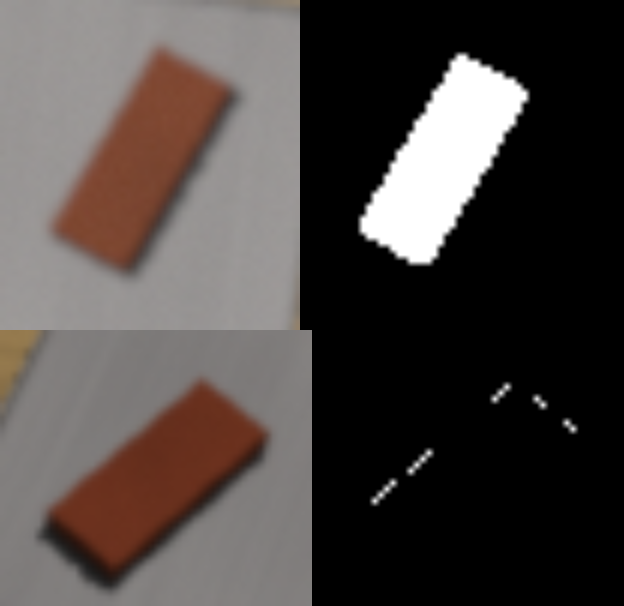

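Run:
```python
from h import *
T=lambda q:(q[0]/6+204.6,q[1]/6+179.6)
S=lambda q:(q[0]/6+309.6,q[1]/6+211.6)
V=[]
for a,b in [((158,47),(115,240)),((232,90),(50,187)),((130,270),(203,50)),((53,228),(265,105))]:
    x,e=tri(T(a),S(b)); V.append(x); print(np.round(x,4),round(e,4))
V=np.array(V); print(V.mean(0)); l=V[0]+V[1]-V[2]-V[3]; print(np.degrees(np.arctan2(l[1],l[0])),np.linalg.norm(l)/2)
```

```text
[0.5548 0.1556 0.0239] 0.0016
[0.5309 0.1148 0.0184] 0.0013
[0.4281 0.1713 0.0255] 0.0017
[0.4524 0.2123 0.0255] 0.0015
[0.49155025 0.16350891 0.0233453 ]
-28.86918401568156 0.11721729381727437
```

```bash
cat >> h.py <<'E'
def go(p,yaw=None):
    """print tool-frame shift & z-turn (units 5deg) from present pose; yaw = tool x world heading deg"""
    s=r.sense(); R=s['ee_rot']; d=R.T@(np.array(p)-s['tcp_pos'])
    y=np.degrees(np.arctan2(R[1,0],R[0,0])); t=0
    if yaw is not None: t=-(((yaw-y)+90)%180-90)/5
    # levelling turn: bring tool z to -Z
    lv=np.degrees(np.cross([0,0,1],R.T@np.array([0,0,-1.])))/5
    print('shift',np.round(d,4),'turn z',round(t,3),'level',np.round(lv,3),'| t',s['time_s'],'tcp',np.round(s['tcp_pos'],4),'yaw',round(y,2),'F',np.round(s['wrist_force'],1),'j',np.round(s['joints'],1),'g',round(s['gripper_width'],3))
E
python3 -c "
from h import *
go([.536,-.206,.15],159)"
```

```text
shift [0.2676 0.4495 0.0726] turn z -10.307 level [-0.     0.001  0.   ] | t 0.7 tcp [ 0.1876 -0.5962  0.2226] yaw 107.47 F [-0.6 -0.5 -0.1] j [-57.7  22.    0.5   0.  -68.4 -14.8] g 0.999
```

```bash
python3 -m jog '[[[0.01,0.017,0],[0,0,-0.4]],[[0.03,0.05,0],[0,0,-1.2]],[[0.05,0.085,0],[0,0,-2]],[[0.07,0.12,0],[0,0,-2.8]],[[0.09,0.153,0],[0,0,-3.6]],[[0.11,0.187,0],[0,0,-4.4]],[[0.13,0.221,0],[0,0,-5.2]],[[0.15,0.255,0],[0,0,-6]],[[0.168,0.286,0],[0,0,-6.8]],[[0.18,0.306,0],[0,0,-7.3]]]' 0.087; python3 -c "
from h import *
go([.536,-.206,.12],159)"
```

```text
time_s: 1.53
tcp_pos: [0.4274, -0.3304, 0.2229]
ee_rot: [[-0.812, 0.584, 0.001], [0.584, 0.812, -0.0], [-0.001, 0.0, -1.0]]
wrist_force: [0.7, -1.2, -0.3]
gripper_width: 1.001
shift [-0.0155  0.1643  0.103 ] turn z -2.945 level [ 0.005  0.012 -0.   ] | t 1.5333 tcp [ 0.4274 -0.3304  0.2229] yaw 144.28 F [ 0.7 -1.2 -0.3] j [-20.5  13.7 -11.5  -0.  -64.7 -15.2] g 1.001
```

```bash
python3 -m jog '[[[-0.002,0.02,0.01],[0,0,-0.4]],[[-0.004,0.045,0.025],[0,0,-0.8]],[[-0.006,0.07,0.04],[0,0,-1.2]],[[-0.008,0.095,0.055],[0,0,-1.7]],[[-0.011,0.12,0.07],[0,0,-2.2]],[[-0.013,0.14,0.085],[0,0,-2.6]],[[-0.015,0.158,0.098],[0,0,-2.85]],[[-0.0155,0.164,0.103],[0,0,-2.95]],[[-0.0155,0.164,0.103],[0,0,-2.95]],[[-0.0155,0.164,0.103],[0,0,-2.95]]]'
python3 - <<'E'
from h import *
go([.536,-.206,.040],159)
for n in("top","scene"):
    p,d=r.capture(n); cv2.imwrite(f"pics/{n}1.png",p); u=proj(n,[.536,-.206,.07])[0].astype(int); q=p[u[1]-55:u[1]+55,u[0]-70:u[0]+70]; cv2.imwrite(f"pics/{n}1z.png",cv2.resize(q,None,fx=5,fy=5,interpolation=cv2.INTER_CUBIC))
E
```

```text
time_s: 2.37
tcp_pos: [0.5344, -0.2093, 0.1197]
ee_rot: [[-0.932, 0.363, -0.0], [0.363, 0.932, -0.0], [0.0, -0.0, -1.0]]
wrist_force: [-0.6, -0.3, 0.6]
gripper_width: 1.002
shift [-0.0004  0.0037  0.0797] turn z -0.055 level [-0.005 -0.004  0.   ] | t 2.3667 tcp [ 0.5344 -0.2093  0.1197] yaw 158.72 F [-0.6 -0.3  0.6] j [ -5.2  22.5 -14.9   0.  -52.6 -16.1] g 1.002
```

View pics/scene1z.png

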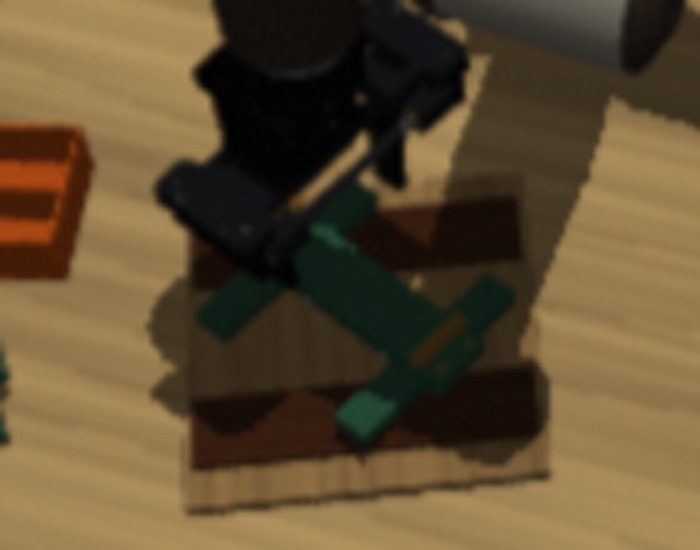

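View pics/top1z.png

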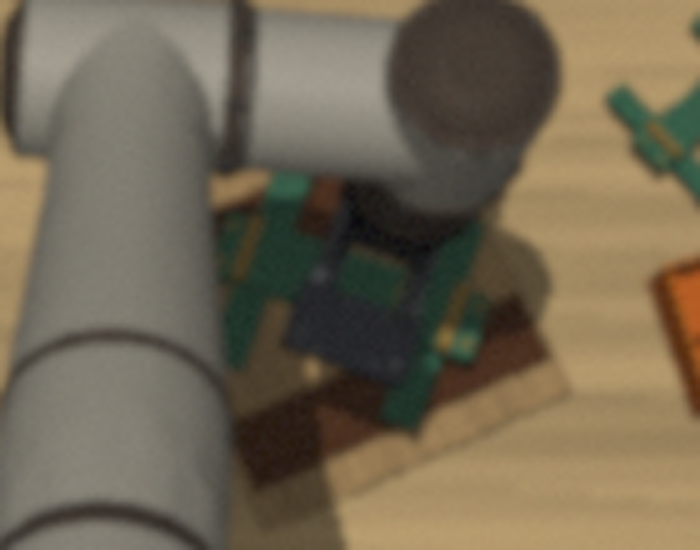

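The jaws straddle the middle of the plank in both views (around (350,290) in the top crop). I'll descend.

```bash
python3 -m jog '[[[0,0.001,0.008],[0,0,0]],[[0,0.002,0.018],[0,0,0]],[[0,0.003,0.028],[0,0,0]],[[0,0.0035,0.038],[0,0,0]],[[0,0.0035,0.048],[0,0,0]],[[0,0.0035,0.058],[0,0,0]],[[0,0.0035,0.066],[0,0,0]],[[0,0.0035,0.073],[0,0,0]],[[0,0.0035,0.078],[0,0,0]],[[0,0.0035,0.078],[0,0,0]]]'
python3 -m jog '[[[0,0,0],[0,0,0]],[[0,0,0],[0,0,0]],[[0,0,0],[0,0,0]],[[0,0,0],[0,0,0]],[[0,0,0],[0,0,0]],[[0,0,0],[0,0,0]],[[0,0,0],[0,0,0]],[[0,0,0],[0,0,0]],[[0,0,0],[0,0,0]],[[0,0,0],[0,0,0]]]' 0.04
python3 - <<'E'
from h import *
go([.5376,-.208,.060],203.6)
E
```

```text
time_s: 3.3
tcp_pos: [0.535, -0.2058, 0.0402]
ee_rot: [[-0.932, 0.363, -0.002], [0.363, 0.932, 0.0], [0.002, -0.001, -1.0]]
wrist_force: [-0.4, 0.5, 0.7]
gripper_width: 0.999
time_s: 4.13
tcp_pos: [0.5361, -0.206, 0.0417]
ee_rot: [[-0.932, 0.363, 0.001], [0.363, 0.932, -0.0], [-0.001, 0.0, -1.0]]
wrist_force: [0.4, -0.5, 0.1]
gripper_width: 0.509
shift [-0.0021 -0.0013 -0.0183] turn z -8.976 level [ 0.001  0.01  -0.   ] | t 4.1333 tcp [ 0.5361 -0.206   0.0417] yaw 158.72 F [ 0.4 -0.5  0.1] j [ -4.9  28.1 -19.3   0.  -42.5 -16.4] g 0.509
```

```bash
python3 -m jog '[[[0,0,-0.005],[0,0,0]],[[0,0,-0.012],[0,0,0]],[[0,0,-0.018],[0,0,0]],[[0,0,-0.018],[0,0,-1]],[[-0.001,-0.001,-0.018],[0,0,-2]],[[-0.001,-0.001,-0.018],[0,0,-3]],[[-0.001,-0.001,-0.018],[0,0,-4]],[[-0.002,-0.001,-0.018],[0,0,-5]],[[-0.002,-0.001,-0.018],[0,0,-6]],[[-0.002,-0.001,-0.018],[0,0,-7]]]'
python3 -m jog '[[[0,0,0],[0,0,-0.8]],[[0,0,0],[0,0,-1.5]],[[0,0,0],[0,0,-1.9]],[[0,0,0],[0,0,-1.98]],[[0,0,0],[0,0,-1.98]],[[0,0,0],[0,0,-1.98]],[[0,0,0],[0,0,-1.98]],[[0,0,0],[0,0,-1.98]],[[0,0,0],[0,0,-1.98]],[[0,0,0],[0,0,-1.98]]]'
python3 - <<'E'
from h import *
go([.5376,-.208,.040],203.6)
for n in("top","scene"):
    p,d=r.capture(n); cv2.imwrite(f"pics/{n}2.png",p); u=proj(n,[.536,-.206,.07])[0].astype(int); q=p[u[1]-55:u[1]+55,u[0]-70:u[0]+70]; cv2.imwrite(f"pics/{n}2z.png",cv2.resize(q,None,fx=5,fy=5,interpolation=cv2.INTER_CUBIC))
E
```

```text
time_s: 4.97
tcp_pos: [0.537, -0.2074, 0.0599]
ee_rot: [[-0.971, -0.241, -0.0], [-0.241, 0.971, 0.0], [0.0, 0.0, -1.0]]
wrist_force: [0.4, 0.4, -3.6]
gripper_width: 0.506
time_s: 5.8
tcp_pos: [0.5372, -0.2075, 0.0595]
ee_rot: [[-0.916, -0.4, -0.0], [-0.4, 0.916, 0.0], [0.0, 0.0, -1.0]]
wrist_force: [0.8, 0.7, -3.4]
gripper_width: 0.509
shift [-0.0002 -0.0006  0.0195] turn z 0.0 level [ 0.001 -0.     0.   ] | t 5.8 tcp [ 0.5372 -0.2075  0.0595] yaw -156.4 F [ 0.8  0.7 -3.4] j [ -5.   26.9 -18.2  -0.  -45.   28.6] g 0.509
```

View pics/scene2z.png

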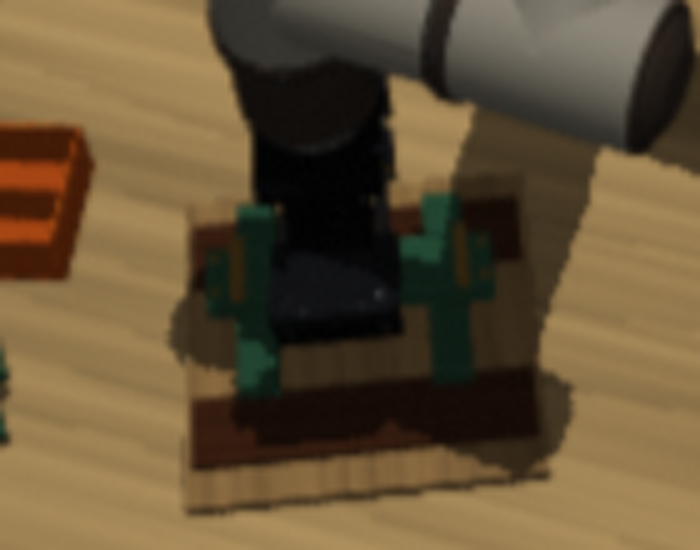

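View pics/top2z.png

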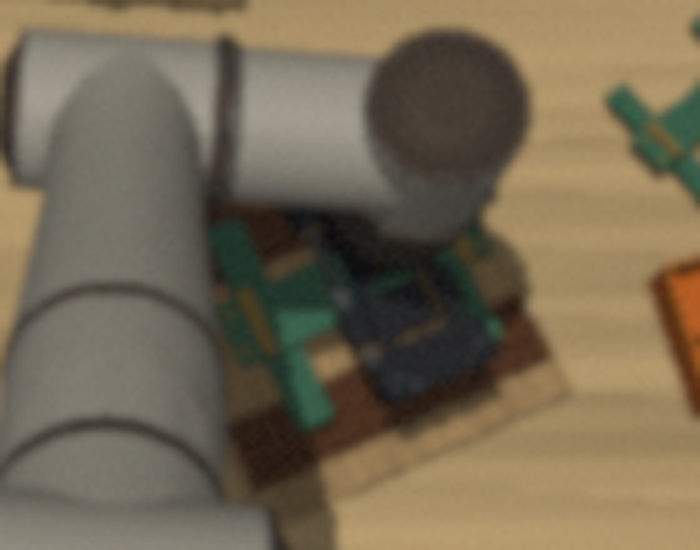

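```bash
python3 -m jog '[[[0,0,0.003],[0,0,0]],[[0,0,0.006],[0,0,0]],[[0,0,0.009],[0,0,0]],[[0,0,0.011],[0,0,0]],[[0,0,0.013],[0,0,0]],[[0,0,0.015],[0,0,0]],[[0,0,0.016],[0,0,0]],[[0,0,0.017],[0,0,0]],[[0,0,0.017],[0,0,0]],[[0,0,0.017],[0,0,0]]]'
```

```text
time_s: 6.73
tcp_pos: [0.5386, -0.2083, 0.0437]
ee_rot: [[-0.916, -0.402, 0.003], [-0.402, 0.916, -0.001], [-0.002, -0.003, -1.0]]
wrist_force: [1.4, -4.9, 5.3]
gripper_width: 0.503
```

```bash
python3 -m jog '[[[0,0,0.001],[0,0,0]],[[0,0,0.002],[0,0,0]],[[0,0,0.003],[0,0,0]],[[0,0,0.003],[0,0,0]],[[0,0,0.003],[0,0,0]],[[0,0,0.003],[0,0,0]],[[0,0,0.003],[0,0,0]],[[0,0,0.003],[0,0,0]],[[0,0,0.003],[0,0,0]],[[0,0,0.003],[0,0,0]]]'
```

```text
time_s: 7.57
tcp_pos: [0.5396, -0.208, 0.0414]
ee_rot: [[-0.916, -0.402, 0.005], [-0.402, 0.916, -0.001], [-0.004, -0.003, -1.0]]
wrist_force: [1.4, -3.5, 6.2]
gripper_width: 0.504
```

Contact is light at about 6 N. I'll open the jaws, go up and look.

```bash
python3 -m jog '[[[0,0,0],[0,0,0]],[[0,0,0],[0,0,0]],[[0,0,0],[0,0,0]],[[0,0,0],[0,0,0]],[[0,0,0],[0,0,0]],[[0,0,0],[0,0,0]],[[0,0,0],[0,0,0]],[[0,0,0],[0,0,0]],[[0,0,0],[0,0,0]],[[0,0,0],[0,0,0]]]' 0.087
python3 -m jog '[[[0,0,-0.01],[0,0,0]],[[0,0,-0.03],[0,0,0]],[[0,0,-0.05],[0,0,0]],[[0,0,-0.08],[0,0,0]],[[0,0,-0.11],[0,0,0]],[[0,0,-0.13],[0,0,0]],[[0,0,-0.15],[0,0,0]],[[0,0,-0.16],[0,0,0]],[[0,0,-0.16],[0,0,0]],[[0,0,-0.16],[0,0,0]]]'; python3 -c "
from h import *
go([.491,.1645,.15],60.8)"
```

```text
time_s: 8.4
tcp_pos: [0.5372, -0.2075, 0.0395]
ee_rot: [[-0.916, -0.4, -0.0], [-0.4, 0.916, 0.0], [0.0, 0.0, -1.0]]
wrist_force: [0.7, -0.6, 0.4]
gripper_width: 0.993
time_s: 9.23
tcp_pos: [0.537, -0.2073, 0.1995]
ee_rot: [[-0.916, -0.4, 0.0], [-0.4, 0.916, 0.001], [-0.001, 0.0, -1.0]]
wrist_force: [0.1, 0.5, -0.2]
gripper_width: 0.999
shift [-0.1067  0.3591  0.0497] turn z -7.441 level [ 0.004  0.006 -0.   ] | t 9.2333 tcp [ 0.537  -0.2073  0.1995] yaw -156.4 F [ 0.1  0.5 -0.2] j [ -5.   18.3  -8.7  -0.  -63.1  28.6] g 0.999
```

```bash
python3 -m jog '[[[-0.008,0.03,0],[0,0,-0.6]],[[-0.019,0.065,0],[0,0,-1.4]],[[-0.031,0.104,0],[0,0,-2.2]],[[-0.042,0.143,0],[0,0,-3]],[[-0.054,0.182,0.01],[0,0,-3.8]],[[-0.066,0.221,0.02],[0,0,-4.6]],[[-0.077,0.26,0.03],[0,0,-5.4]],[[-0.089,0.299,0.04],[0,0,-6.2]],[[-0.1,0.335,0.05],[0,0,-7]],[[-0.1067,0.359,0.05],[0,0,-7.44]]]'
python3 - <<'E'
from h import *
go([.491,.1645,.1],60.8)
for n in("top","scene"):
    p,d=r.capture(n); np.save(f"{n}3.npy",d); cv2.imwrite(f"pics/{n}3.png",p); u=proj(n,[.536,-.206,.03])[0].astype(int); print(n,u-[60,50]); q=p[u[1]-50:u[1]+50,u[0]-60:u[0]+60]; cv2.imwrite(f"pics/{n}3z.png",cv2.resize(q,None,fx=6,fy=6,interpolation=cv2.INTER_CUBIC))
E
```

```text
time_s: 10.07
tcp_pos: [0.4884, 0.166, 0.1457]
ee_rot: [[-0.484, -0.875, -0.006], [-0.875, 0.484, -0.003], [0.006, 0.004, -1.0]]
wrist_force: [0.2, -0.7, 0.1]
gripper_width: 1.002
shift [-0.0002 -0.0031  0.0457] turn z 0.056 level [ 0.046 -0.069  0.   ] | t 10.0667 tcp [0.4884 0.166  0.1457] yaw -118.92 F [ 0.2 -0.7  0.1] j [ 36.8  15.9 -20.8  -0.1 -53.8  24.4] g 1.002
top [279 140]
scene [162 167]
```

View pics/scene3z.png

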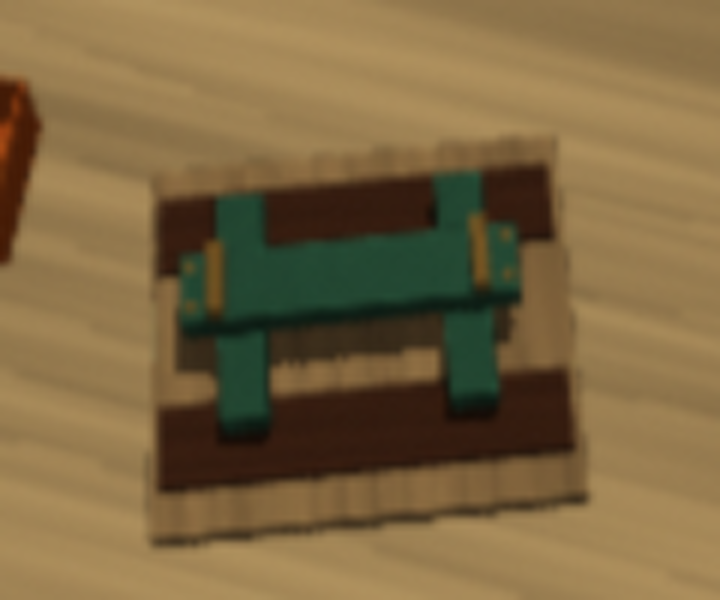

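View pics/top3z.png

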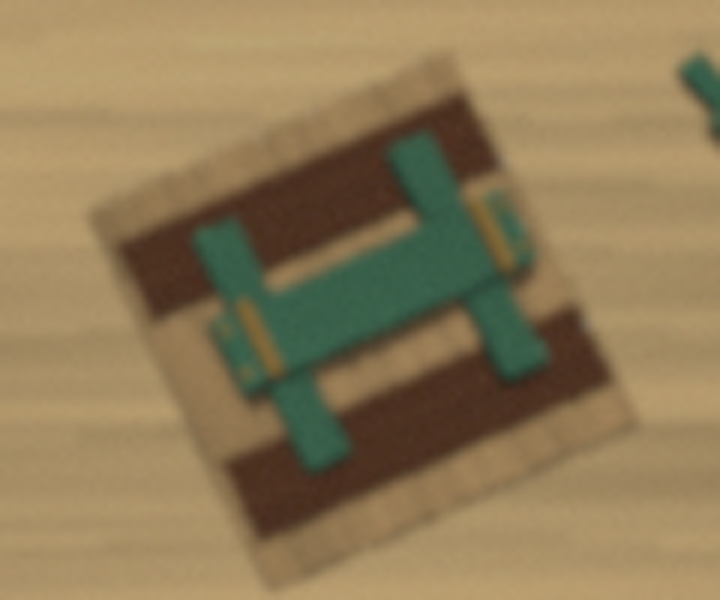

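View pics/top3.png

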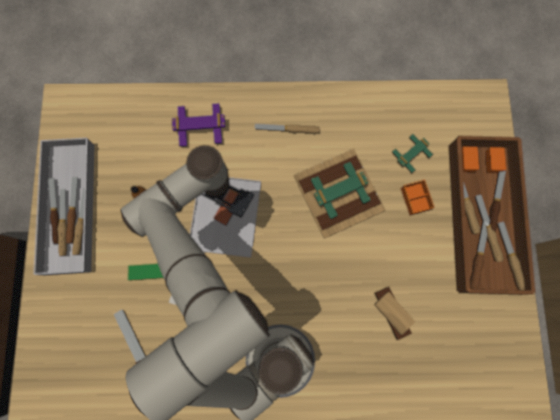

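Run:
```python
from h import *
off={"top":[279-.4,140-.4],"scene":[162-.4,167-.4]}
run={"top":[(122,250),(465,97),(500,163),(155,318),(225,465),(575,310),(612,380),(258,535)],"scene":[(160,200),(548,165),(553,237),(160,272),(160,408),(568,372),(573,450),(160,488)]}
stops={"top":[(262,337),(494,232)],"scene":[(480,252),(214,278)]}
plank={"top":[(215,325),(500,190),(532,262),(245,395)],"scene":[(180,257),(515,224),(520,298),(182,327)]}
bars={"top":[(194,233),(235,218),(350,455),(310,472),(388,150),(428,132),(548,358),(508,378)]}
for n in run:
    f=lambda L,z:plane(n,*(np.array(L)/6+off[n]).T,z)[:,:2]
    b=f(run[n],.019); s=f(stops[n],.075); p=f(plank[n],.066)
    d=s[0]-s[1]; print(n,'board',b.mean(0),cv2.minAreaRect(b.astype(np.float32))[2],'stops mid',s.mean(0),'yaw',np.degrees(np.arctan2(d[1],d[0])),np.hypot(*d),'plank',p.mean(0))
    e=b[[1,2,5,6]].mean(0)-b[[0,3,4,7]].mean(0);print('  runner dir',np.degrees(np.arctan2(e[1],e[0])))
    if n in bars: print('  bars',f(bars[n],.048).mean(0))
    d=np.load(n+'3.npy'); im=cv2.imread(f'pics/{n}3.png'); hsv=cv2.cvtColor(im,cv2.COLOR_BGR2HSV)
    g=(hsv[...,0]>60)&(hsv[...,0]<95)&(hsv[...,1]>90); w=np.zeros_like(g); x,y=map(int,off[n]); w[y+20:y+82,x+28:x+95]=1
    P,_=cloud(n,d,g&w); Q=P[P[:,2]>.056]
    for _ in range(3):
        k=np.linalg.lstsq(np.c_[Q[:,:2],np.ones(len(Q))],Q[:,2],rcond=None)[0]; Q=P[abs(P[:,2]-np.c_[P[:,:2],np.ones(len(P))]@k)<.006]
    print('  depth z',np.percentile(Q[:,2],[10,50,90]),k[:2],len(Q))
A=lambda q,n:(q[0]/6+off[n][0],q[1]/6+off[n][1])
for i in(0,1): print(tri(A(stops['top'][i],'top'),A(stops['scene'][i],'scene')))
```

```text
top board [ 0.53571824 -0.20715947] 23.708255767822266 stops mid [ 0.53772945 -0.20743327] yaw 113.94436190088832 0.13979719047533581 plank [ 0.53548862 -0.20597303]
  runner dir -66.50384527979948
  bars [ 0.53691959 -0.20636409]
  depth z [0.06150155 0.06487667 0.06831751] [-0.01341617  0.00201286] 401
scene board [ 0.54029262 -0.20819171] 23.418140411376953 stops mid [ 0.54201814 -0.20785412] yaw 113.83509764830336 0.14012950955144862 plank [ 0.54287201 -0.20734761]
  runner dir 113.21031460352373
  depth z [0.06350403 0.06686821 0.07009998] [-0.02051211 -0.00910088] 517
(array([ 0.51066418, -0.14464029,  0.07032667]), np.float64(0.001262449367451301))
(array([ 0.56763615, -0.27300694,  0.07053184]), np.float64(0.0016917352992261822))
```

The stand is within about 2 mm and 1° of square and level, triangulated at z ≈ 0.070 on the stops, with all four feet over the runners. The bystanders look unmoved. Next is the stone.

```bash
python3 -c "
from h import *
go([.491,.164,.010],60.8)"
```

```text
shift [ 0.0013 -0.0027  0.1372] turn z 0.066 level [ 0.024 -0.042  0.   ] | t 10.1667 tcp [0.4897 0.1668 0.1472] yaw -118.87 F [1.  0.2 0. ] j [ 36.8  15.8 -20.6  -0.  -53.8  24.4] g 0.998
```

```bash
python3 -m jog '[[[0,-0.001,0.01],[0,0,0]],[[0,-0.001,0.025],[0,0,0]],[[0,-0.001,0.04],[0,0,0]],[[0,-0.001,0.055],[0,0,0]],[[0,-0.001,0.07],[0,0,0]],[[0,-0.001,0.082],[0,0,0]],[[0,-0.001,0.09],[0,0,0]],[[0,-0.001,0.095],[0,0,0]],[[0,-0.001,0.095],[0,0,0]],[[0,-0.001,0.095],[0,0,0]]]'
python3 - <<'E'
from h import *
go([.491,.164,.010],60.8)
for n in("top","scene"):
    p,d=r.capture(n); u=proj(n,[.491,.164,.03])[0].astype(int); print(n,u-[50,40]); q=p[u[1]-40:u[1]+40,u[0]-50:u[0]+50]; cv2.imwrite(f"pics/{n}4z.png",cv2.resize(q,None,fx=6,fy=6,interpolation=cv2.INTER_CUBIC))
E
```

```text
time_s: 11.0
tcp_pos: [0.4922, 0.1632, 0.0544]
ee_rot: [[-0.488, -0.873, -0.0], [-0.873, 0.488, -0.0], [0.0, -0.0, -1.0]]
wrist_force: [-0.6, 0.3, -0.4]
gripper_width: 1.0
shift [-0.0001  0.0015  0.0444] turn z -0.006 level [-0.    -0.004  0.   ] | t 11.0 tcp [0.4922 0.1632 0.0544] yaw -119.23 F [-0.6  0.3 -0.4] j [ 36.3  22.8 -26.6   0.  -40.6  24.5] g 1.0
top [178 165]
scene [286 194]
```

View pics/scene4z.png

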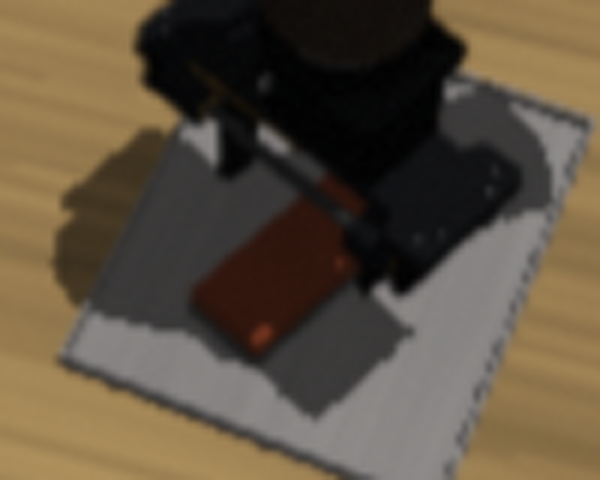

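View pics/top4z.png

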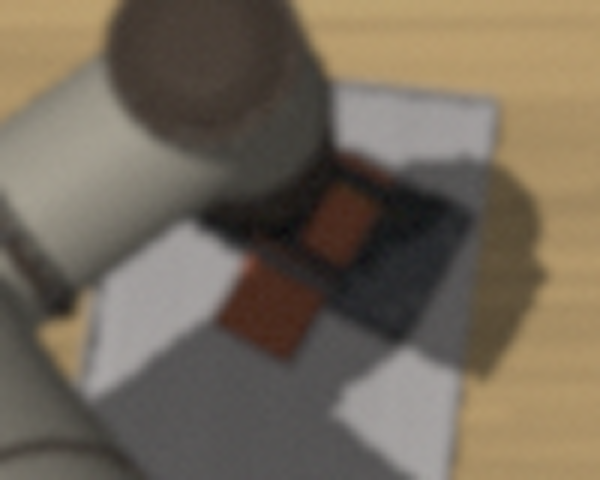

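```bash
python3 -m jog '[[[0,0.001,0.008],[0,0,0]],[[0,0.001,0.016],[0,0,0]],[[0,0.001,0.024],[0,0,0]],[[0,0.001,0.032],[0,0,0]],[[0,0.001,0.038],[0,0,0]],[[0,0.001,0.042],[0,0,0]],[[0,0.001,0.044],[0,0,0]],[[0,0.001,0.044],[0,0,0]],[[0,0.001,0.044],[0,0,0]],[[0,0.001,0.044],[0,0,0]]]'
python3 -m jog '[[[0,0,0],[0,0,0]],[[0,0,0],[0,0,0]],[[0,0,0],[0,0,0]],[[0,0,0],[0,0,0]],[[0,0,0],[0,0,0]],[[0,0,0],[0,0,0]],[[0,0,0],[0,0,0]],[[0,0,0],[0,0,0]],[[0,0,0],[0,0,0]],[[0,0,0],[0,0,0]]]' 0.042
python3 -m jog '[[[0,0,-0.005],[0,0,0]],[[0,0,-0.015],[0,0,0]],[[0,0,-0.03],[0,0,0]],[[0,0,-0.05],[0,0,0]],[[0,0,-0.07],[0,0,0]],[[0,0,-0.09],[0,0,0]],[[0,0,-0.11],[0,0,0]],[[0,0,-0.125],[0,0,0]],[[0,0,-0.13],[0,0,0]],[[0,0,-0.13],[0,0,0]]]'
python3 - <<'E'
from h import *
go([.538,-.2076,.14],23.8)
for n in("top","scene"):
    p,d=r.capture(n); u=proj(n,[.491,.164,.15])[0].astype(int); print(n,u-[50,40]); q=p[u[1]-40:u[1]+40,u[0]-50:u[0]+50]; cv2.imwrite(f"pics/{n}5z.png",cv2.resize(q,None,fx=6,fy=6,interpolation=cv2.INTER_CUBIC))
E
```

```text
time_s: 11.93
tcp_pos: [0.4915, 0.1643, 0.0108]
ee_rot: [[-0.488, -0.873, 0.001], [-0.873, 0.488, 0.0], [-0.001, -0.0, -1.0]]
wrist_force: [-0.1, -0.2, 0.5]
gripper_width: 0.998
time_s: 12.77
tcp_pos: [0.4916, 0.1645, 0.0106]
ee_rot: [[-0.487, -0.873, 0.001], [-0.873, 0.487, 0.001], [-0.001, -0.0, -1.0]]
wrist_force: [-0.1, 1.5, -0.0]
gripper_width: 0.547
time_s: 13.6
tcp_pos: [0.4913, 0.1642, 0.142]
ee_rot: [[-0.488, -0.873, 0.002], [-0.873, 0.488, 0.002], [-0.002, -0.001, -1.0]]
wrist_force: [-0.2, 0.4, -4.5]
gripper_width: 0.543
shift [ 0.3018 -0.2222  0.0014] turn z 7.4 level [-0.01   0.027  0.   ] | t 13.6 tcp [0.4913 0.1642 0.142 ] yaw -119.2 F [-0.2  0.4 -4.5] j [ 36.4  16.  -21.2  -0.  -52.7  24.4] g 0.543
top [173 157]
scene [290 173]
```

View pics/scene5z.png

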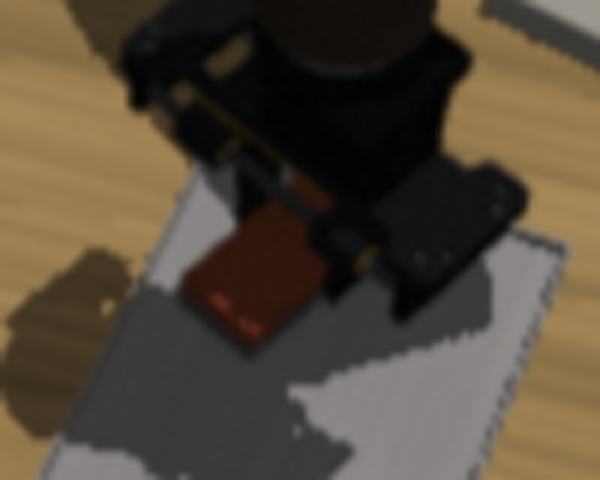

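View pics/top5z.png

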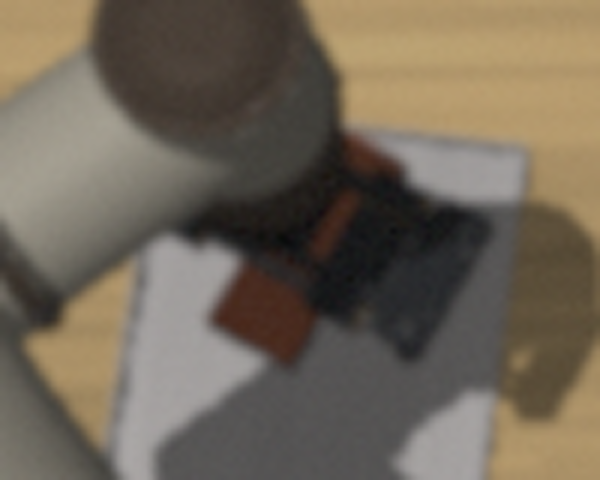

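Run:
```python
from h import *
R=r.sense()['ee_rot']; t=r.sense()['tcp_pos']; ax=R[:,1]; print('len axis',ax)
zt=t[2]+.0184
T=np.array([(212,315),(290,362)])/6+[172.6,156.6]; T2=np.array([(343,133),(408,168)])/6+[172.6,156.6]
S=np.array([(183,283),(248,343)])/6+[289.6,172.6]
for nm,n,c in(("top near","top",T),("top far","top",T2),("scene","scene",S)):
    X=plane(n,c[:,0],c[:,1],zt); print(nm,np.round(X,4).tolist(),'along',(X-t)@ax,'across',(X-t)@R[:,0])
```

```text
len axis [-0.87272024  0.48821812  0.00156285]
top near [[0.4529, 0.2105, 0.1581], [0.4284, 0.1711, 0.1581]] along [0.05536844 0.05758122] across [-0.02271807  0.02363847]
top far [[0.5467, 0.1457, 0.1581], [0.5278, 0.1126, 0.1581]] along [-0.05807645 -0.05777324] across [-0.01199361  0.02613912]
scene [[0.5367, 0.1138, 0.1581], [0.5607, 0.1517, 0.1581]] along [-0.06498978 -0.06739646] across [ 0.02074618 -0.02411323]
```

```bash
python3 -m jog '[[[0.02,-0.015,0],[0,0,0.5]],[[0.045,-0.033,0],[0,0,1.1]],[[0.075,-0.055,0],[0,0,1.8]],[[0.105,-0.077,0],[0,0,2.5]],[[0.135,-0.099,0],[0,0,3.2]],[[0.165,-0.121,0],[0,0,3.9]],[[0.195,-0.143,0],[0,0,4.6]],[[0.225,-0.165,0],[0,0,5.3]],[[0.252,-0.185,0],[0,0,6]],[[0.275,-0.202,0],[0,0,6.7]]]'
python3 -c "
from h import *
go([.537,-.205,.14],23.8)"
```

```text
time_s: 14.53
tcp_pos: [0.5321, -0.1766, 0.1385]
ee_rot: [[-0.891, -0.455, -0.004], [-0.455, 0.891, 0.0], [0.003, 0.002, -1.0]]
wrist_force: [0.5, -0.1, -4.2]
gripper_width: 0.546
shift [ 0.0086 -0.0275 -0.0015] turn z 0.65 level [ 0.026 -0.039  0.   ] | t 14.5333 tcp [ 0.5321 -0.1766  0.1385] yaw -152.95 F [ 0.5 -0.1 -4.2] j [ -1.8  20.3 -15.3  -0.  -54.6  28.9] g 0.546
```

```bash
python3 -m jog '[[[0.002,-0.005,0],[0,0,0.1]],[[0.004,-0.012,0],[0,0,0.3]],[[0.007,-0.019,0],[0,0,0.5]],[[0.01,-0.025,0.004],[0,0,0.65]],[[0.011,-0.029,0.01],[0,0,0.7]],[[0.011,-0.029,0.018],[0,0,0.7]],[[0.011,-0.029,0.025],[0,0,0.7]],[[0.011,-0.029,0.03],[0,0,0.7]],[[0.011,-0.029,0.03],[0,0,0.7]],[[0.011,-0.029,0.03],[0,0,0.7]]]'
python3 - <<'E'
from h import *
go([.537,-.205,.11],23.8)
for n in("top","scene"):
    p,d=r.capture(n); u=proj(n,[.537,-.205,.09])[0].astype(int); print(n,u-[60,50]); q=p[u[1]-50:u[1]+50,u[0]-60:u[0]+60]; cv2.imwrite(f"pics/{n}6z.png",cv2.resize(q,None,fx=6,fy=6,interpolation=cv2.INTER_CUBIC))
E
```

```text
time_s: 15.37
tcp_pos: [0.5368, -0.2048, 0.11]
ee_rot: [[-0.915, -0.404, -0.001], [-0.404, 0.915, 0.0], [0.001, 0.0, -1.0]]
wrist_force: [-0.4, 0.0, -4.8]
gripper_width: 0.545
shift [-0.0001 -0.0002  0.    ] turn z 0.012 level [ 0.006 -0.012  0.   ] | t 15.3667 tcp [ 0.5368 -0.2048  0.11  ] yaw -156.14 F [-0.4  0.  -4.8] j [ -4.7  23.2 -15.4   0.  -51.4  28.6] g 0.545
top [281 136]
scene [160 157]
```

View pics/scene6z.png

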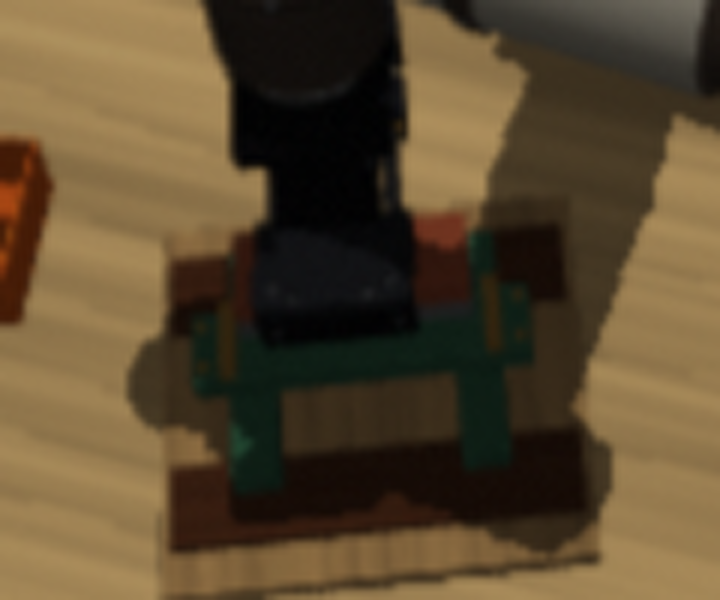

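View pics/top6z.png

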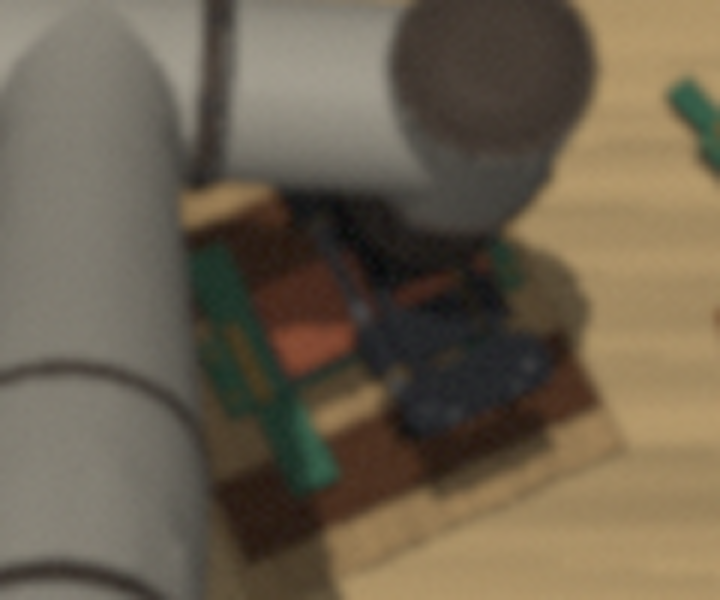

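Run:
```python
from h import *
C=np.array([.538,-.2076,0]); a=np.array([-.4036,.915,0])
def al(n,o,c,z): 
    c=np.array(c)/6+np.array(o)-.4; return np.round((plane(n,c[:,0],c[:,1],z)-C)@a,4)
S,T=(160,157),(281,136)
print('scene stone R top edge',al("scene",S,[(465,214),(470,295)],.1284),'L',al("scene",S,[(234,242)],.1284))
print('scene stops in/outer', 'L',al("scene",S,[(221,340),(234,340)],.075),'R',al("scene",S,[(485,310),(500,310)],.075))
print('top stone L',al("top",T,[(253,297),(283,377)],.1284),'top R',al("top",T,[(486,248)],.1284))
print('top stopL',al("top",T,[(232,330),(260,395)],.075))
print('top before stops',al("top",(279,140),[(262,337),(494,232)],.075),'scene before',al("scene",(162,167),[(480,252),(214,278)],.075))
```

```text
scene stone R top edge [0.0603 0.06  ] L [-0.0589]
scene stops in/outer L [-0.0745 -0.0677] R [0.0646 0.0725]
top stone L [0.064  0.0685] top R [-0.058]
top stopL [0.0715 0.0734]
top before stops [ 0.0702 -0.0696] scene before [ 0.0682 -0.0719]
```

```bash
python3 -m jog '[[[0,-0.001,0.003],[0,0,0]],[[0,-0.002,0.007],[0,0,0]],[[0,-0.002,0.012],[0,0,0]],[[0,-0.002,0.017],[0,0,0]],[[0,-0.002,0.022],[0,0,0]],[[0,-0.002,0.026],[0,0,0]],[[0,-0.002,0.029],[0,0,0]],[[0,-0.002,0.031],[0,0,0]],[[0,-0.002,0.032],[0,0,0]],[[0,-0.002,0.032],[0,0,0]]]'
python3 -m jog '[[[0,0,0],[0,0,0]],[[0,0,0.0005],[0,0,0]],[[0,0,0.001],[0,0,0]],[[0,0,0.0015],[0,0,0]],[[0,0,0.002],[0,0,0]],[[0,0,0.0025],[0,0,0]],[[0,0,0.003],[0,0,0]],[[0,0,0.003],[0,0,0]],[[0,0,0.003],[0,0,0]],[[0,0,0.003],[0,0,0]]]'
python3 - <<'E'
from h import *
go([.537,-.205,.0736],23.8)
p,d=r.capture("scene"); q=p[157:257,160:280]; cv2.imwrite("pics/scene7z.png",cv2.resize(q,None,fx=6,fy=6,interpolation=cv2.INTER_CUBIC))
E
```

```text
time_s: 16.3
tcp_pos: [0.5378, -0.2071, 0.0783]
ee_rot: [[-0.915, -0.404, -0.0], [-0.404, 0.915, 0.0], [0.0, 0.0, -1.0]]
wrist_force: [-0.3, 0.1, -4.4]
gripper_width: 0.552
time_s: 17.13
tcp_pos: [0.5378, -0.2071, 0.0756]
ee_rot: [[-0.915, -0.404, 0.0], [-0.404, 0.915, -0.0], [-0.0, -0.0, -1.0]]
wrist_force: [-0.2, 0.3, -4.5]
gripper_width: 0.55
shift [-0.0001  0.0022  0.002 ] turn z 0.002 level [-0.  0.  0.] | t 17.1333 tcp [ 0.5378 -0.2071  0.0756] yaw -156.19 F [-0.2  0.3 -4.5] j [ -5.   25.7 -17.3   0.  -47.   28.8] g 0.55
```

View pics/scene7z.png

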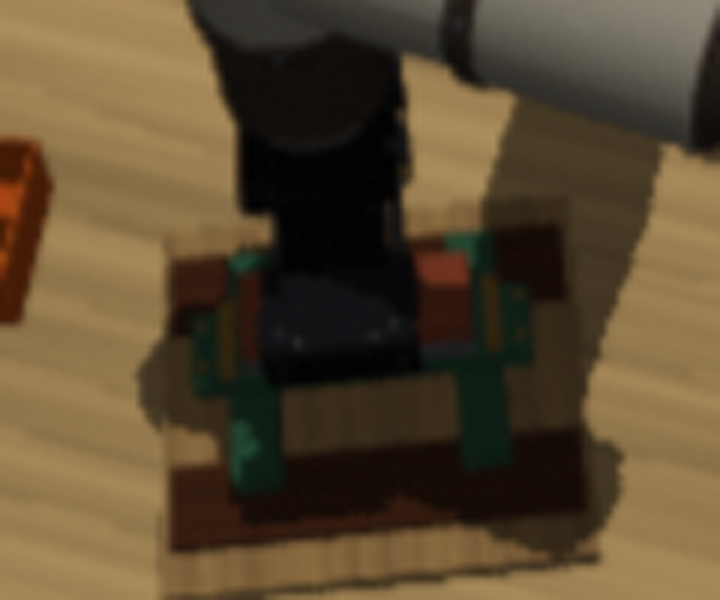

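The stone sits between the stops, with a gap at each end (about x=240 on the left and 478 on the right). I'll lower it the last bit slowly.

```bash
python3 -m jog '[[[0,0,0.0003],[0,0,0]],[[0,0,0.0006],[0,0,0]],[[0,0,0.0009],[0,0,0]],[[0,0,0.0012],[0,0,0]],[[0,0,0.0015],[0,0,0]],[[0,0,0.0015],[0,0,0]],[[0,0,0.0015],[0,0,0]],[[0,0,0.0015],[0,0,0]],[[0,0,0.0015],[0,0,0]],[[0,0,0.0015],[0,0,0]]]'
```

```text
time_s: 18.02
tcp_pos: [0.5378, -0.2071, 0.0741]
ee_rot: [[-0.915, -0.404, -0.0], [-0.404, 0.915, 0.0], [0.0, 0.0, -1.0]]
wrist_force: [0.7, -0.2, -4.4]
gripper_width: 0.55
```

```bash
python3 -m jog '[[[0,0,0.0002],[0,0,0]],[[0,0,0.0004],[0,0,0]],[[0,0,0.0006],[0,0,0]],[[0,0,0.0008],[0,0,0]],[[0,0,0.001],[0,0,0]],[[0,0,0.001],[0,0,0]],[[0,0,0.001],[0,0,0]],[[0,0,0.001],[0,0,0]],[[0,0,0.001],[0,0,0]],[[0,0,0.001],[0,0,0]]]'
```

```text
time_s: 18.85
tcp_pos: [0.5379, -0.2071, 0.0734]
ee_rot: [[-0.915, -0.404, 0.0], [-0.404, 0.915, -0.0], [-0.0, -0.0, -1.0]]
wrist_force: [-1.6, 0.6, 1.2]
gripper_width: 0.547
```

Contact: the vertical force rose by about 5.6 N, which is more than the stone's 3.3 N weight. I'll release and retract.

```bash
python3 -m jog '[[[0,0,0],[0,0,0]],[[0,0,0],[0,0,0]],[[0,0,0],[0,0,0]],[[0,0,0],[0,0,0]],[[0,0,0],[0,0,0]],[[0,0,0],[0,0,0]],[[0,0,0],[0,0,0]],[[0,0,0],[0,0,0]],[[0,0,0],[0,0,0]],[[0,0,0],[0,0,0]]]' 0.087
python3 -m jog '[[[0,0,-0.005],[0,0,0]],[[0,0,-0.015],[0,0,0]],[[0,0,-0.03],[0,0,0]],[[0,0,-0.05],[0,0,0]],[[0,0,-0.075],[0,0,0]],[[0,0,-0.1],[0,0,0]],[[0,0,-0.125],[0,0,0]],[[0,0,-0.14],[0,0,0]],[[0,0,-0.15],[0,0,0]],[[0,0,-0.15],[0,0,0]]]'
python3 -m jog '[[[0,0.01,0],[0,0,0]],[[0,0.03,0],[0,0,0]],[[0,0.06,0],[0,0,0]],[[0,0.09,0],[0,0,0]],[[0,0.12,0],[0,0,0]],[[0,0.15,0],[0,0,0]],[[0,0.18,0],[0,0,0]],[[0,0.21,0],[0,0,0]],[[0,0.23,0],[0,0,0]],[[0,0.23,0],[0,0,0]]]'
python3 - <<'E'
from h import *
for n in("top","scene"):
    p,d=r.capture(n); np.save(f"{n}8.npy",d); cv2.imwrite(f"pics/{n}8.png",p); u=proj(n,[.537,-.205,.05])[0].astype(int); print(n,u-[60,50]); q=p[u[1]-50:u[1]+50,u[0]-60:u[0]+60]; cv2.imwrite(f"pics/{n}8z.png",cv2.resize(q,None,fx=6,fy=6,interpolation=cv2.INTER_CUBIC))
E
```

```text
time_s: 19.68
tcp_pos: [0.5378, -0.2071, 0.073]
ee_rot: [[-0.915, -0.404, -0.0], [-0.404, 0.915, 0.0], [-0.0, 0.0, -1.0]]
wrist_force: [0.7, 0.1, -0.1]
gripper_width: 0.995
time_s: 20.52
tcp_pos: [0.539, -0.2074, 0.2264]
ee_rot: [[-0.915, -0.404, 0.006], [-0.404, 0.915, -0.001], [-0.005, -0.003, -1.0]]
wrist_force: [-0.1, -0.7, 0.9]
gripper_width: 1.001
time_s: 21.35
tcp_pos: [0.4422, 0.0055, 0.2217]
ee_rot: [[-0.913, -0.407, -0.003], [-0.407, 0.913, 0.0], [0.003, 0.001, -1.0]]
wrist_force: [-0.2, -0.0, -0.5]
gripper_width: 0.998
top [279 139]
scene [161 164]
```

View pics/scene8z.png

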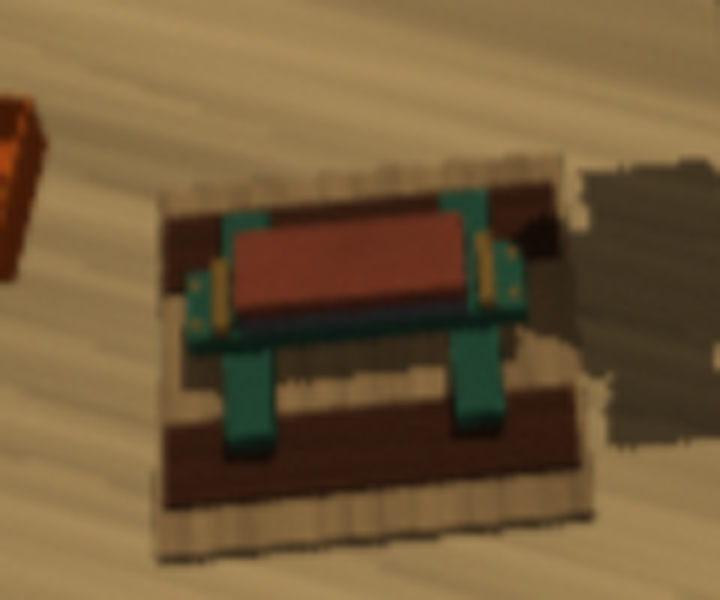

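View pics/top8z.png

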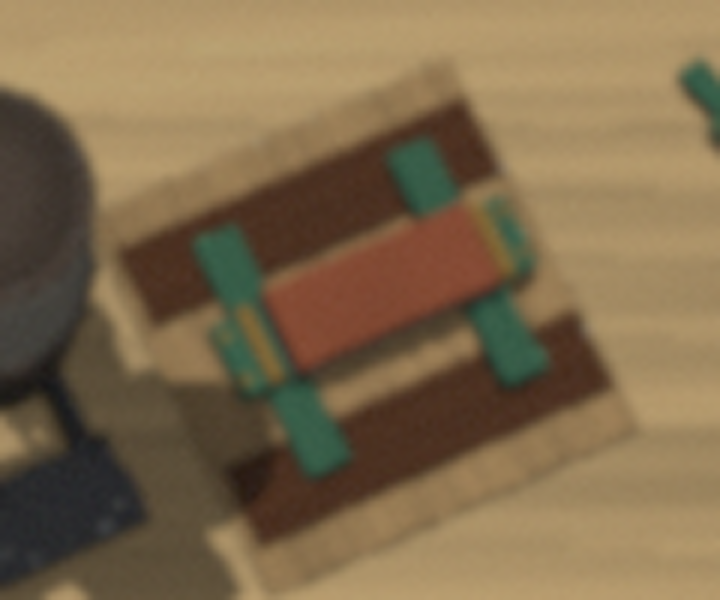

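View pics/top8.png

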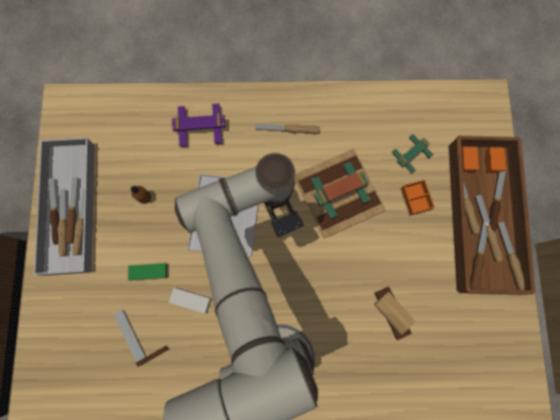

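Run:
```python
from h import *
C=np.array([.538,-.2076,0]); a=np.array([-.4036,.915,0]); b=np.array([.915,.4036,0])
O={"top":(279,139),"scene":(161,164)}
def f(n,c,z):
    c=np.array(c)/6+np.array(O[n])-.4; X=plane(n,c[:,0],c[:,1],z)-C; return X@a,X@b
st={"top":[(265,293),(298,370),(470,203),(505,280)],"scene":[(235,235),(235,310),(462,212),(466,288)]}
sp={"top":[(262,343),(494,238)],"scene":[(220,293),(485,267)]}
ru={"top":[(122,255),(465,102),(500,170),(155,323),(225,470),(575,315),(612,385),(258,543)],"scene":[(165,217),(553,182),(558,255),(165,293),(165,425),(573,388),(578,465),(165,507)]}
for n in st:
    A,B=f(n,st[n],.092); s=f(n,sp[n],.075); q=f(n,ru[n],.019)
    print(n,'stone along',A,A.mean(),'across',B.mean(),'| stops',s[0],s[0].mean(),'across',s[1].mean(),'| board',q[0].mean(),q[1].mean())
    d=np.load(n+'8.npy'); im=cv2.imread(f'pics/{n}8.png'); m=np.zeros(d.shape,np.uint8)
    cv2.fillConvexPoly(m,(np.array(st[n])[[0,1,3,2]]/6+np.array(O[n])).astype(np.int32),1); m=cv2.erode(m,np.ones((3,3)))
    P,_=cloud(n,d,m>0); k=np.linalg.lstsq(np.c_[P[:,:2],np.ones(len(P))],P[:,2],rcond=None)[0]; print('  stone z',np.median(P[:,2]),k[:2])
g=r.sense(); print(g['tcp_pos'],g['time_s'])
```

```text
top stone along [ 0.06002809  0.06245531 -0.06178771 -0.05955875] 0.0002842338460026222 across -0.0026308484650345073 | stops [ 0.07016425 -0.06964075] 0.0002617515270582141 across -0.0001802607640062269 | board 0.0012263614994573544 -0.0017122385982852525
  stone z 0.09105274277272965 [-0.00376858  0.00586135]
scene stone along [-0.06114701 -0.06146228  0.05855173  0.05791207] -0.0015363718569432663 across 0.0012861251877643275 | stops [-0.07191661  0.0678055 ] -0.002055554579344969 across 0.0016112927881566609 | board -0.0019702601561413704 0.0014809664518701943
  stone z 0.09306399714352866 [0.01621765 0.00620579]
[0.44372423 0.00390285 0.22204669] 21.45
```

Stone and stand are centred within about 1–3 mm in both views, the stone's top is at z ≈ 0.092 and level, and the arm is clear. I'm handing in.

```bash
python3 -c "
from station import r
print(r.finish_job())"
```

```text
the job is handed in; nothing more can be done
None
```

The stand is squared on its board and the stone is lying flat on it between the two stops. I handed the job in just after 21.45 s; the interface gives no verdict.

**Stand:** I pinched the plank, lifted it about 18 mm, turned it 45° and set it down with about 6 N. After letting go, it measured 0.5–1° from square and about 2 mm off the board's middle. All four feet showed on the runners, and both views showed it level to within about 0.02 rad, the limit of what the depth could resolve.

**Stone:** I gripped it across its width, lifted it from the tray and lowered it in sub-millimetre steps until the wrist force rose by about 5.6 N. Then I released it and drew back.

**Last check:**

| Check | Top camera | Scene camera |
|---|---|---|
| Stone's offset along the plank from the middle of the stops | under 0.1 mm | 0.5 mm |
| Stone's offset across the plank | 2.5 mm | 0.3 mm |
| Height of the stone's top (0.092 m expected) | 0.091 m | 0.093 m |

The arm is about 0.2 m away and touching nothing, and the chisel, bottle and parts box looked unmoved.

**Disagreement:** the two cameras differ by about 4 mm in absolute x, so I used their average and relied on positions relative to each other in the same view. An early stone height from triangulation was also low, at 0.023 m. I used 0.029 m, from the stated size and the depth reading (0.028–0.030 m).

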